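# Refit the thumb-turn knob on the mailbox lock and keep it pressed in

### The arm

A 6-joint arm with a two-finger parallel gripper is mounted at the origin on the work surface. World frame = base frame: x ahead of the robot, y to its left, z up, the work surface at z = 0. Lengths are in m, angles in rad, forces in N, time in s.
With the tool pointing down it reaches from about 0.25 to 0.775 m from the base axis. Payload 8.9 kg.
Tool frame: the origin (TCP) lies on the centre line of the jaws, within the pads' length; the fingertips stand 11 mm ahead of it and the grasp point (between the pads) lies 8 mm behind it; z points along the fingers, y is the line along which they close (so a half turn about z gives the same grasp; the last joint's range is limited). The gripper opens to 85 mm and grips with 20 to 120 N. Pads are 22 mm wide; open, the fingers measure 114 mm over their backs; the gripper's body (76 mm by 85 mm) begins 54 mm behind the grasp point. The pads swing forward as they close: fully open they stand 13 mm farther back than shut.
Start: joints at [-1.401, 0.291, -0.153, 1.127, 0, 1.431], TCP at [0.16, -0.5, 0.242] pointing down, gripper open.
Joint ranges: [-2.52, 2.52], [-0.91, 1.74], [-1.3, 1.37], [-1.96, 2.02], [-1.52, 1.47], [-3.14, 3.14]. Speed limits (rad/s): [2.22, 2.22, 2.79, 3.14, 3.14, 3.14].

### API

Orientations are given as a unit quaternion [w, x, y, z].
In Python, from plant import env gives the robot as it stands. Calls block until the motion is done:
- env.reach(position, orientation): joint-space move of the TCP to a pose.
- env.servo_line(position, attitude=None, vel=0.15): straight line of the TCP; attitude=None keeps the orientation; vel is the mean speed in m/s.
- env.move_j(angles): joint-space move.
- env.grip(opening, strength=None): finger opening in m; strength is the grip in N (None keeps the last); returns when the fingers have stopped.
- env.hold(seconds).
- env.inverse_kinematics(position, orientation): joint angles nearest the present ones, or None.
- env.read_state(): the state.
- env.get_image(name): name is "side" or "top"; returns a dict with "image" (480x640x3 uint8, red, green, blue), "depth" (480x640 float32, m along the optical axis (not along the pixel's ray), 0 where there is no reading), "fx", "fy", "cx", "cy" (pixels), "D" ([k1, k2, p1, p2, k3] as OpenCV has them; the pictures are not rectified), "origin" and "rotation" of the camera in the world. Camera axes: x right, y down, z forward; pixel columns grow to the right and rows downward; lengths in m; the calibration is good to about 2 mm. A picture is of the moment at which its call begins.
A pose or a line that the arm cannot do raises env.MotionError and nothing moves.
- env.finish_job(): hands the job in; it is judged then, once.
The state is a dict: "t": time; "joint_positions": joint angles; "qd": joint speeds; "joint_efforts": joint torques, N m; "tool_pos": TCP position; "tcp_rot": TCP orientation; "ft_force": force on the tool from outside, world axes, zero at the start; "ft_torque": the same for the moment, N m; "finger_gap": finger opening in m; "finger_force": force on a finger pad.
Only numpy, scipy, OpenCV 4.12 (cv2) and the standard library are available. Lean on these libraries where they do the work, as an engineer would, in place of code of your own. Each camera call takes 0.05 s, during which the arm holds its last target. There are 200 camera calls.

### The job

The black thumb-turn knob has come off the mailbox's push lock: pick it up from the ledge, turn it so that its red line points the same way as the red mark on the lock (the D-shaped bore then matches the D-shaped shaft), and push it onto the shaft until it sits fully home. Then push on against the lock's spring until you feel the stop, and finish still holding the knob pressed fully in: do not let go. Leave the stone egg, the sunglasses and the key tag where they are.

Things in the scene. Friction and masses are not known exactly. Their poses are not given: they have to be found in the camera images.
- knob_center (a point): Loose black plastic thumb-turn knob, 46 mm long (its x, ends rounded) x 28 mm wide (its y, flat sides) x 44 mm tall, about 60 g, standing on the ledge with its bore down. The point is its centre, 22 mm above its underside. Grip it across the 28 mm width (along its y). A red line on its top and down one end shows its +x direction.
- knob_bore (a point): Mouth of the knob's blind D-shaped bore: centre of its underside, axes as the knob's. The bore is 18 mm deep, with a round side of 9.2 mm radius and a flat wall 5.2 mm from the axis on the +x side (the red-line side).
- knob_pointer (a point): Point in the knob 20 mm from knob_center along its +x, towards the red-marked end.
- spindle_seat (a point): Centre of the upper face of the steel collar (30 mm diameter) at the foot of the lock's upright D shaft, z up; 22 mm above the mailbox lid when out. A knob fully home has its underside on this face (knob_center 22 mm above this point) and its x along this frame's x, which a red mark on the dark 72 mm wide rose on the lid also shows. It sinks with the shaft when pressed.
- shaft_tip (a point): Top of the brass D shaft, on its axis, 15 mm above spindle_seat; axes the same. Radius 8 mm, flat 4 mm from the axis on the +x side (the red-mark side), the top 3 mm chamfered by 1.5 mm. The shaft does not turn; it only moves down when pressed.
- spindle (a joint): Push travel of the lock's shaft and collar, straight down: 0 = out, 0.008 m = fully in against a hard stop. A spring pushes it out with 4 N at 0 rising to 10 N at 0.008; it comes out again when let go.
- mailbox: Fixed brushed aluminium mailbox, 256 mm (x) x 316 mm (y) x 110 mm tall with a flat lid; origin at the centre of its underside on the ledge. It carries the lock near its front (-x) edge and the sunglasses near the back.
- egg_center (a point): Bystander: grey stone egg, 45 mm across, 58 mm tall, standing on the ledge; the point is half-way up.
- sunglasses_center (a point): Bystander: folded red plastic sunglasses lying on the back part of the mailbox lid, 136 mm (y) x 46 mm (x) x 20 mm tall; the point is at the middle, half-way up.
- key_tag: Bystander: olive-wood key tag 52 x 26 x 7 mm with ring and brass key (to 100 mm from the origin along +x), flat on the ledge; origin at the centre of the wooden tag's underside.
Not all that is in view belongs to the job. Of the things that look like the part that bears knob_center, take the one that is farthest to the robot's left at the start.

How it is judged:
By the outcome, as a careful person would: the job done as asked, in the order asked, and still so for the second after the job is handed in, while the arm keeps its last pose, push and grip.
It also fails if it takes over 35 s, if anything falls off the work surface, if the arm or the gripper's body presses on something with over 40 N, if the wrist force passes 120 N, or if a joint passes its speed limit or range.

## Working session

There is one attempt and no reset: what is moved stays moved. The work goes in short steps, each a Python script; the robot and the scene stay as the last script left them, time stands still between calls to the robot, and variables do not carry over. Pictures are saved under pics/ and viewed, at most 10 in all, crops included, and the job is handed in when it is done.

```bash
ls; mkdir -p pics
cat > h.py <<'E'
import numpy as np, cv2
from plant import env
def snap(name, fn=None):
    d=env.get_image(name)
    np.savez('pics/%s.npz'%(fn or name), **{k:np.asarray(v) for k,v in d.items()})
    if fn: cv2.imwrite('pics/%s.png'%fn, d['image'][:,:,::-1])
    return d
def K(d): return np.array([[d['fx'],0,d['cx']],[0,d['fy'],d['cy']],[0,0,1]],float)
def rays(d,uv):
    p=cv2.undistortPoints(np.asarray(uv,float).reshape(-1,1,2),K(d),np.asarray(d['D'],float)).reshape(-1,2)
    return np.c_[p,np.ones(len(p))]
def R(d):
    r=np.asarray(d['rotation'],float)
    return r
def at_z(d,uv,z):
    w=rays(d,uv)@R(d).T; o=np.asarray(d['origin']); return o+w*((z-o[2])/w[:,2])[:,None]
def at_depth(d,uv):
    uv=np.asarray(uv); dep=d['depth'][uv[:,1].astype(int),uv[:,0].astype(int)]
    return np.asarray(d['origin'])+(rays(d,uv)*dep[:,None])@R(d).T
E
python3 - <<'E'
from h import *
for n in('top','side'):
    d=snap(n,n+'0'); print(n,d['origin'],np.round(d['rotation'],3).tolist(),d['fx'],d['D'])
s=env.read_state(); print(s)
E
```

```text
pics
top [0.38945675 0.09587245 1.0469031 ] [0.065, -0.701, 0.708, -0.063] 458.3591283867792 [-0.01001459  0.          0.          0.          0.        ]
side [0.17067585 0.78569609 0.66942939] [0.113, -0.221, 0.862, -0.442] 449.1346089008518 [0.02442616 0.         0.         0.         0.        ]
{'t': 0.1, 'joint_positions': array([-1.40129619e+00,  2.91210893e-01, -1.54040842e-01,  1.12668242e+00,
        2.56046474e-05,  1.43149989e+00]), 'qd': array([-4.02152028e-05, -1.84591956e-03,  3.20515423e-03,  7.08926226e-04,
       -2.56015928e-04, -2.35492362e-04]), 'joint_efforts': array([ 1.76611196e-03, -5.37978637e+01,  3.31919825e+01,  9.37288773e-03,
       -1.94049735e-04, -5.72454681e-06]), 'tool_pos': array([ 0.15950474, -0.49979884,  0.24180023]), 'tcp_rot': array([-5.69041970e-04,  9.88104086e-01,  1.53785539e-01,  4.20954318e-06]), 'ft_force': array([-0.37218626,  0.39226159,  0.4786785 ]), 'ft_torque': array([-0.00585303,  0.00046467,  0.00146731]), 'finger_force': 0.0, 'finger_gap': 0.08521783188872746}
```

View pics/top0.png

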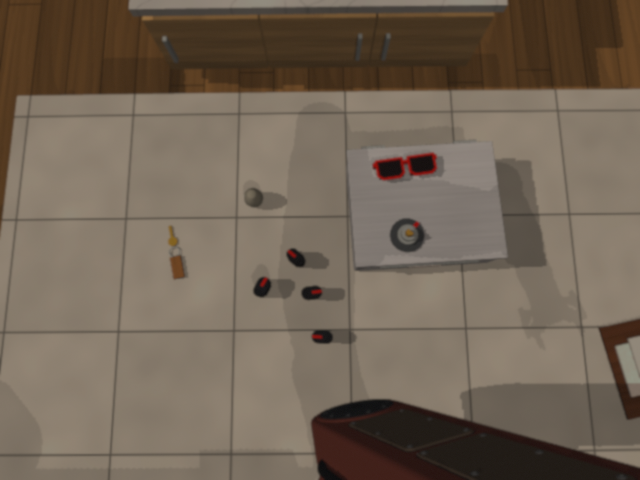

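View pics/side0.png

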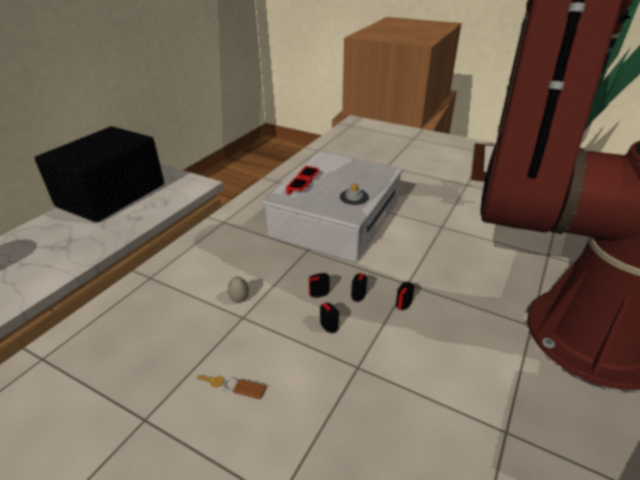

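Two views show four black knobs. In the top view they are at (296,257), (262,287), (312,292) and (322,336). The lock is at (407,235), with its red mark toward about (416,225). The rotation is a quaternion, so I'm fixing the helper before checking which knob is leftmost.

```bash
cat >> h.py <<'E'
from scipy.spatial.transform import Rotation as Ro
def R(d):
    q=np.asarray(d['rotation']); return Ro.from_quat(q[[1,2,3,0]]).as_matrix()
def proj(d,p):
    M=R(d).T; rv=cv2.Rodrigues(M)[0]
    return cv2.projectPoints(np.asarray(p,float).reshape(-1,1,3),rv,-M@np.asarray(d['origin'],float),K(d),np.asarray(d['D'],float))[0].reshape(-1,2)
def load(fn):
    z=np.load('pics/%s.npz'%fn); return {k:z[k] for k in z}
E
python3 - <<'E'
from h import *
d=load('top0'); s=load('side0')
uv=[[296,257],[262,287],[312,292],[322,336]]
P=at_z(d,uv,.044); print(np.round(P,3)); print(np.round(at_depth(d,np.array(uv)),3)); print(np.round(proj(s,P)))
print('lock',at_depth(d,np.array([[407,235],[400,244],[416,224],[430,255],[253,197],[205,300]])).round(4))
print('side',at_depth(s,np.array([[329,306],[354,187],[340,197]])).round(4))
im=d['image'][:,:,::-1]
a=cv2.resize(im[265:309,240:284],(396,396),interpolation=cv2.INTER_CUBIC)
b=cv2.resize(im[213:257,385:429],(396,396),interpolation=cv2.INTER_CUBIC)
im=s['image'][:,:,::-1]
u,v=proj(s,P[1])[0].astype(int)
c=cv2.resize(im[v-12:v+32,u-22:u+22],(198*2,198)) if 0 else cv2.resize(im[v-10:v+34,u-22:u+22],(200,200),interpolation=cv2.INTER_CUBIC)
e=cv2.resize(im[168:212,332:376],(200,200),interpolation=cv2.INTER_CUBIC)
o=np.zeros((600,800,3),np.uint8);o[:396,:396]=a;o[:396,400:796]=b;o[398:598,:200]=c;o[398:598,400:600]=e
cv2.imwrite('pics/crop1.png',o)
E
```

```text
[[0.53  0.152 0.044]
 [0.465 0.226 0.044]
 [0.453 0.117 0.044]
 [0.359 0.096 0.044]]
[[0.53  0.151 0.045]
 [0.465 0.226 0.042]
 [0.453 0.117 0.047]
 [0.359 0.096 0.045]]
[[320. 278.]
 [330. 310.]
 [360. 280.]
 [405. 288.]]
lock [[ 5.589e-01 -7.680e-02  1.421e-01]
 [ 5.454e-01 -6.690e-02  1.139e-01]
 [ 5.872e-01 -1.018e-01  1.145e-01]
 [ 5.227e-01 -1.289e-01  1.085e-01]
 [ 6.640e-01  2.466e-01  5.940e-02]
 [ 4.400e-01  3.607e-01 -5.000e-04]]
side [[ 0.471   0.2199  0.0465]
 [ 0.563  -0.0756  0.1437]
 [ 0.5935 -0.0632  0.1138]]
```

View pics/crop1.png

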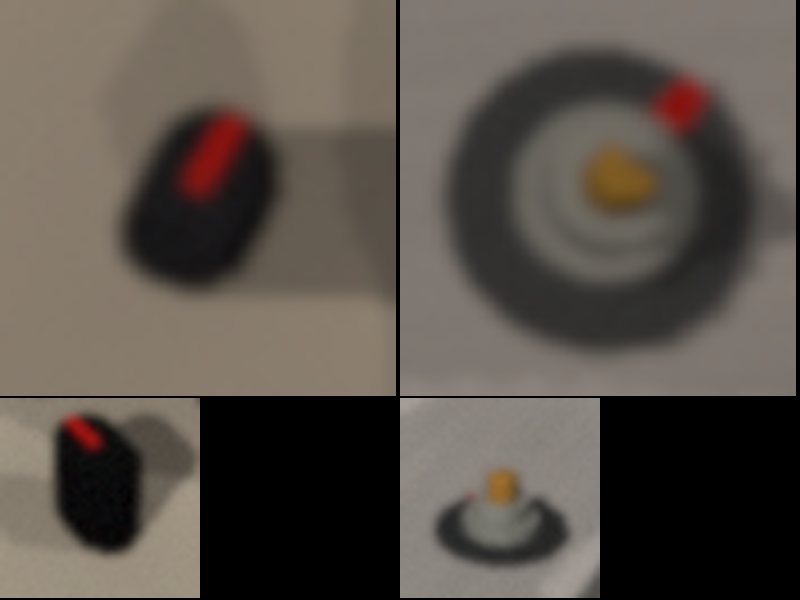

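Candidates in the top view, as pixel → world y:
- (262,287) → +0.226
- (296,257) → +0.152
- (312,292) → +0.117
- (322,336) → +0.096

The robot's left is +y, so (262,287) is the one meant. The crop confirms its red line runs up and to the right (crop 195,190→238,118), and the lock's red mark is at (682,103) relative to the rose centre (598,198). Next I fit both models.

```bash
cat > fit.py <<'E'
from h import *
from scipy.optimize import minimize
def fit_knob(views,x0,zb=0.,wins=None):
    ang=np.linspace(0,2*np.pi,73); st=np.c_[9*np.sign(np.cos(ang))+14*np.cos(ang),14*np.sin(ang)]/1000
    S=8; data=[]
    for d in views:
        c=proj(d,[x0[0],x0[1],zb+.022])[0].astype(int)-24
        m=cv2.resize(d['image'][c[1]:c[1]+48,c[0]:c[0]+48].astype(np.float32),None,fx=S,fy=S,interpolation=cv2.INTER_CUBIC)
        r,g,b=m[...,0],m[...,1],m[...,2]
        data.append((d,c,(np.maximum(g,b)<58)))
    def cost(p):
        C=0;ca,sa=np.cos(p[2]),np.sin(p[2]);q=st@np.array([[ca,sa],[-sa,ca]])+p[:2]
        P=np.vstack([np.c_[q,np.full(73,zb)],np.c_[q,np.full(73,zb+.044)]])
        for d,c,m in data:
            h=cv2.convexHull((((proj(d,P)-c)+.5)*S-.5).astype(np.float32)).round().astype(np.int32)
            k=np.zeros(m.shape,np.uint8);cv2.fillConvexPoly(k,h,1);k=k>0
            C+=1-(k&m).sum()/(k|m).sum()
        return C
    sx=np.array([x0]*4)+np.array([[0,0,0],[.006,0,0],[0,.006,0],[0,0,.2]])
    r=minimize(cost,x0,method='Nelder-Mead',options=dict(initial_simplex=sx,xatol=1e-5,fatol=1e-5))
    return r.x,r.fun
E
python3 - <<'E'
from fit import *
d=load('top0');s=load('side0')
x0=np.array([.463,.224,-.5])
for v in([d],[s],[d,s]): print('knob',fit_knob(v,x0))
def red(d,c,w):
    im=d['image'].astype(int);m=(im[...,0]>im[...,1]+30)&(im[...,0]>im[...,2]+30);k=np.zeros_like(m);k[c[1]-w:c[1]+w,c[0]-w:c[0]+w]=1
    y,x=np.nonzero(m&k);wt=(im[y,x,0]-im[y,x,1]).astype(float);return np.c_[x,y],wt
uv,w=red(d,(262,287),18);P=at_z(d,uv,.044)[:,:2];c=np.average(P,axis=0,weights=w)
e,V=np.linalg.eigh(np.cov(P.T,aweights=w));v=V[:,1];print('line c',c,'yaw mod pi',np.arctan2(v[1],v[0]),len(w))
uv,w=red(d,(415,224),7);m=np.average(uv,axis=0,weights=w);z=.114
print('mark',m,len(w))
# rose: dark ellipse fit
g=cv2.resize(d['image'][205:265,377:437],None,fx=8,fy=8,interpolation=cv2.INTER_CUBIC).max(2)
b=((g<85)*255).astype(np.uint8);cs,_=cv2.findContours(b,cv2.RETR_EXTERNAL,cv2.CHAIN_APPROX_NONE);k=max(cs,key=cv2.contourArea)
el=cv2.fitEllipse(cv2.convexHull(k));c=(np.array(el[0])+.5)/8-.5+[377,205];print('ellipse',c,np.array(el[1])/8)
C=at_z(d,[c],z)[0];M=at_z(d,[m],z)[0];print('lock C',C,'M',M,'r',np.linalg.norm(M-C),'yaw',np.arctan2(*(M-C)[[1,0]]), 'diam', np.array(el[1])/8*(d['origin'][2]-z)/d['fx'])
# brass shaft tip
for dd,u0 in((d,(407,235)),(s,(354,187))):
    im=dd['image'].astype(int);y,x=np.nonzero((im[...,0]-im[...,2]>50)&(im[...,1]-im[...,2]>15));k=(abs(x-u0[0])<12)&(abs(y-u0[1])<12)
    q=np.c_[x,y][k];print('brass',q.mean(0),q.min(0),q.max(0),at_z(dd,[q.mean(0)],.147 if dd is d else .14)[0])
for z0 in(.132,.147):print('proj',proj(d,[*C[:2],z0]),proj(s,[*C[:2],z0]))
# lid & ledge depth sanity
print(np.median(at_depth(d,np.array([[a,b] for a in range(440,485,5) for b in range(190,250,6)]))[:,2]))
for p in ([.465,.226],C[:2]):
  for y in(0,np.pi):
    q=Ro.from_euler('z',-.5+y)*Ro.from_euler('x',np.pi);x=q.as_quat()[[3,0,1,2]];print(env.inverse_kinematics([*p,.2],x))
E
```

```text
knob (array([ 0.4664376 ,  0.22758609, -0.44184173]), np.float64(0.15288898506816706))
knob (array([ 0.46796062,  0.22464209, -0.56930222]), np.float64(0.21171505918573175))
knob (array([ 0.46638944,  0.22682783, -0.53267438]), np.float64(0.3740930552916102))
line c [0.47669134 0.22295796] yaw mod pi 2.6019924922178537 52
mark [415.68959732 224.15016779] 36
ellipse [407.2152462  234.93511391] [33.20927048 35.41360855]
lock C [ 0.56431209 -0.08259686  0.114     ] M [ 0.58695167 -0.10120758  0.114     ] r 0.029307151405094486 yaw -0.688038167266503 diam [0.06759117 0.07207769]
brass [408.74285714 232.51428571] [406 229] [412 235] [ 0.56301986 -0.07955107  0.147     ]
brass [353.775 187.   ] [351 184] [357 190] [ 0.56622212 -0.08135015  0.14      ]
proj [[408.83753402 233.28708778]] [[354.5843137  189.87880578]]
proj [[410.23726347 231.86511551]] [[354.83358682 184.39394583]]
0.11074867543103767
[ 0.31092831  0.30385513 -0.25018787  1.01675333  0.         -2.33066434]
[ 0.31092831  0.30385513 -0.25018787  1.01675333  0.          0.81092831]
[-0.2735079   0.40208945 -0.10425436  1.06445252  0.         -2.91510056]
[-0.2735079   0.40208945 -0.10425436  1.06445252  0.          0.2264921 ]
```

The knob is at about (0.4665, 0.2275) with yaw −0.535, and the lock at about (0.565, −0.0815) with yaw about −0.70. Heights and sizes agree with the values given. Now the grasp.

```bash
cat >> h.py <<'E'
def quat(yaw):  # tool down, half-turn variant, tool y along knob y
    return (Ro.from_euler('z',yaw+np.pi)*Ro.from_euler('x',np.pi)).as_quat()[[3,0,1,2]]
def st(*k):
    s=env.read_state(); print({a:np.round(s[a],4).tolist() for a in ('t','tool_pos','ft_force','ft_torque','finger_gap','finger_force')})
    return s
E
python3 - <<'E'
from h import *
q=quat(-.535);p=[.4665,.2275]
env.reach([*p,.2],q); env.servo_line([*p,.017],vel=.12); st()
env.grip(.02,70); st()
env.servo_line([*p,.21],vel=.15); st()
env.reach([.48,.10,.25],quat(-.70)); st()
d=snap('top','top1');s=snap('side','side1')
T=[.48,.10,.25]
a=proj(s,T)[0].astype(int);print(a,proj(d,T))
i=s['image'][max(a[1]-60,0):a[1]+60,max(a[0]-80,0):a[0]+80,::-1]
cv2.imwrite('pics/crop2.png',cv2.resize(i,None,fx=5,fy=5,interpolation=cv2.INTER_CUBIC))
E
```

```text
{'t': 4.5583, 'tool_pos': [0.467, 0.2277, 0.0176], 'ft_force': [-0.5308, -0.2789, -0.5932], 'ft_torque': [0.0033, 0.0691, -0.0382], 'finger_gap': 0.0855, 'finger_force': 0.0}
{'t': 5.125, 'tool_pos': [0.4667, 0.2276, 0.0173], 'ft_force': [-0.404, -0.7263, 5.896], 'ft_torque': [-0.0737, 0.2094, 0.0425], 'finger_gap': 0.0276, 'finger_force': 68.2803}
{'t': 6.5583, 'tool_pos': [0.466, 0.2273, 0.2092], 'ft_force': [-0.7676, -0.1891, -0.9849], 'ft_torque': [0.0098, 0.02, -0.0001], 'finger_gap': 0.0276, 'finger_force': 68.2693}
{'t': 7.1583, 'tool_pos': [0.4799, 0.0996, 0.2496], 'ft_force': [0.6057, 0.459, -0.154], 'ft_torque': [0.0514, -0.0328, -0.0332], 'finger_gap': 0.0277, 'finger_force': 68.2437}
[355 187] [[318.97289619 268.91264353]]
```

View pics/crop2.png

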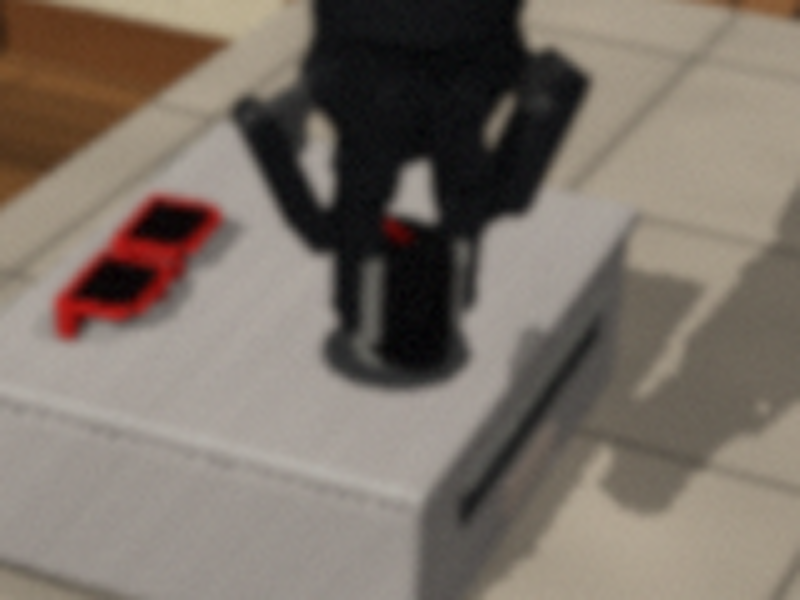

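View pics/top1.png

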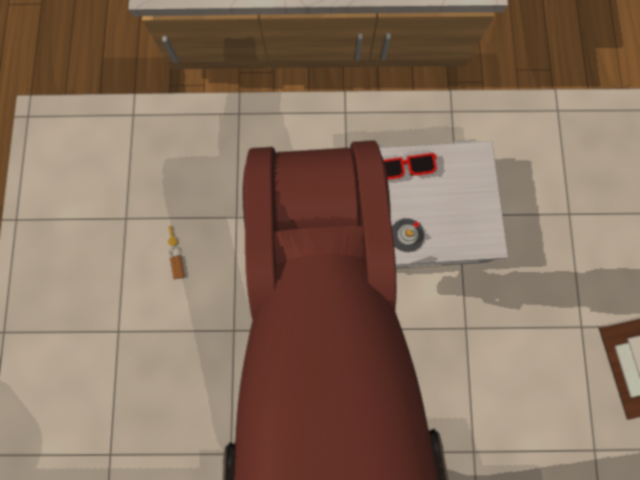

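The knob is held upright with its red line toward the far end (crop at 398,230). In the top view the lock at (407,235) is unobstructed, so I'm taking a second, sharper measurement of it.

Run:
```python
from fit import *
from scipy.optimize import least_squares
th=np.linspace(0,2*np.pi,72,endpoint=False)
def ring(d,c,z,r0,sgn,w=.006):
    rr=np.linspace(r0-w,r0+w,49);g=cv2.GaussianBlur(cv2.cvtColor(d['image'],cv2.COLOR_RGB2GRAY).astype(np.float32),(0,0),.6)
    for _ in range(4):
        P=np.stack([c[0]+rr[None]*np.cos(th)[:,None],c[1]+rr[None]*np.sin(th)[:,None],np.full((72,49),z)],-1)
        uv=proj(d,P).reshape(72,49,2).astype(np.float32)
        v=cv2.remap(g,uv[...,0],uv[...,1],cv2.INTER_CUBIC);gr=np.clip(np.gradient(v,axis=1)*sgn,0,None)**2+1e-6
        r=(gr*rr).sum(1)/gr.sum(1)
        f=least_squares(lambda p:r-p[0]-p[1]*np.cos(th)-p[2]*np.sin(th),[r0,0,0],loss='soft_l1',f_scale=.0007)
        c=c+f.x[1:]
    return c,f.x[0],np.abs(f.fun).mean()
c0=np.array([.5645,-.0815])
for n,fn in(('top','top0'),('top','top1'),('side','side0')):
    d=load(fn)
    for z in(.112,.114): print(fn,'rose',z,ring(d,c0,z,.036,1))
    print(fn,'collar',ring(d,c0,.132,.015,-1,.004))
for fn in('top0','top1'):
    d=load(fn);im=d['image'].astype(int);wt=np.clip(im[...,0]-im[...,1]-12,0,None)[215:233,407:424].astype(float)
    y,x=np.mgrid[215:233,407:424];m=[(x*wt).sum()/wt.sum(),(y*wt).sum()/wt.sum()];M=at_z(d,[m],.113)[0];print(m,M)
    wt=np.clip(im[...,0]-im[...,1]-12,0,None)
    for c in([.5645,-.0815],[.565,-.081],[.5643,-.0826]):print(c,np.arctan2(M[1]-c[1],M[0]-c[0]))
```

```text
top0 rose 0.112 (array([ 0.5649831 , -0.08252912]), np.float64(0.03581626703529284), np.float64(0.0002728645548970802))
top0 rose 0.114 (array([ 0.56460648, -0.08215075]), np.float64(0.03574121484081358), np.float64(0.0002727215784775398))
top0 collar (array([ 0.56747767, -0.08310859]), np.float64(0.016079598112182996), np.float64(0.0007661171163049828))
top1 rose 0.112 (array([ 0.56519136, -0.08259537]), np.float64(0.03572491851060542), np.float64(0.0005171766915941175))
top1 rose 0.114 (array([ 0.56481457, -0.08221673]), np.float64(0.03565147067680226), np.float64(0.0005207381363827237))
top1 collar (array([ 0.56729369, -0.08326886]), np.float64(0.016033175857048637), np.float64(0.0007346875176339801))
side0 rose 0.112 (array([ 0.56723614, -0.08618002]), np.float64(0.03732117018873841), np.float64(0.0012869521438674037))
side0 rose 0.114 (array([ 0.56591906, -0.08328909]), np.float64(0.037237680897105246), np.float64(0.0013369632987530926))
side0 collar (array([ 0.56515207, -0.07770195]), np.float64(0.015023289735766646), np.float64(0.0009916074552099178))
[np.float64(414.8937526561836), np.float64(224.979175520612)] [ 0.58541727 -0.09968039  0.113     ]
[0.5645, -0.0815] -0.7155109187997808
[0.565, -0.081] -0.7410030844258633
[0.5643, -0.0826] -0.6801049178931207
[np.float64(414.75668073136427), np.float64(225.10239099859353)] [ 0.58515823 -0.09938302  0.113     ]
[0.5645, -0.0815] -0.7135159447591559
[0.565, -0.081] -0.7393706353436612
[0.5643, -0.0826] -0.6775536900200075
```

Run:
```python
from h import *
q=quat(-.70);p=[.565,-.0823]
env.reach([.53,-.03,.24],q); env.reach([*p,.185],q); env.servo_line([*p,.170],vel=.05); env.hold(.15)
f0=st()['ft_force']
for z in np.arange(.166,.1485,-.002):
    env.servo_line([*p,z],vel=.03); s=env.read_state(); f=s['ft_force']-f0
    print(round(z,4),np.round(s['tool_pos'],4),f.round(1),s['t'].__round__(2))
    if f[2]>14 or np.hypot(*f[:2])>10: break
snap('side','side2')
```

```text
{'t': 8.9, 'tool_pos': [0.5651, -0.0823, 0.1703], 'ft_force': [-0.4302, 0.787, -0.1685], 'ft_torque': [0.0024, -0.0266, 0.0064], 'finger_gap': 0.0274, 'finger_force': 68.2964}
0.166 [ 0.5648 -0.0823  0.1658] [ 1.4 -0.5 -0.4] 9.18
0.164 [ 0.5649 -0.0823  0.1639] [ 0.9 -0.4 -0.5] 9.43
0.162 [ 0.5649 -0.0823  0.1618] [0.8 0.  0.1] 9.68
0.16 [ 0.5649 -0.0823  0.1598] [ 1.1 -1.3 -0.7] 9.93
0.158 [ 0.5649 -0.0823  0.1579] [ 0.3 -0.1 -0.3] 10.18
0.156 [ 0.5649 -0.0823  0.1558] [ 0.3 -0.5 -0.6] 10.43
0.154 [ 0.5649 -0.0823  0.1538] [-0.1 -0.9  0.2] 10.68
0.152 [ 0.5649 -0.0823  0.1518] [ 0.9  0.1 -0.6] 10.93
0.15 [ 0.5649 -0.0822  0.1498] [ 0.2 -0.4 -1.3] 11.18
```

It slid over the shaft with no contact force, so it is aligned. Now I press in to the stop.

Run:
```python
from h import *
p=[.565,-.0823]
z=.149
f0=-.5
while z>.130:
    env.servo_line([*p,z],vel=.02); env.hold(.1); s=env.read_state(); f=s['ft_force']
    print(round(z,4),np.round(s['tool_pos'],4),f.round(1),s['ft_torque'].round(2),round(s['t'],2))
    if f[2]>24: break
    z-=.001
env.hold(.3); st()
s=snap('side','side3')
i=s['image'][130:250,270:430,::-1]
cv2.imwrite('pics/crop3.png',cv2.resize(i,None,fx=5,fy=5,interpolation=cv2.INTER_CUBIC))
```

```text
0.149 [ 0.5652 -0.0823  0.1493] [-0.2 -0.4  2.9] [ 0.04  0.09 -0.02] 11.58
0.148 [ 0.5652 -0.0823  0.1481] [-0.3 -0.9  4. ] [-0.02  0.06  0.03] 11.93
0.147 [ 0.5652 -0.0823  0.1471] [0.4 0.3 4.9] [-0.01 -0.07 -0.06] 12.28
0.146 [ 0.5652 -0.0823  0.1462] [ 0.9 -0.2  4.4] [ 0.04 -0.05 -0.04] 12.63
0.145 [ 0.5652 -0.0823  0.1452] [-0.2  0.5  6.1] [ 0.01 -0.02  0.03] 12.98
0.144 [ 0.5652 -0.0823  0.1443] [-1.3 -0.5  7.4] [ 0.    0.06 -0.07] 13.33
0.143 [ 0.5652 -0.0823  0.1434] [-0.7 -0.3  6.9] [0.06 0.1  0.01] 13.68
0.142 [ 0.5652 -0.0823  0.1424] [-1.5 -0.2  7.7] [0.07 0.14 0.01] 14.03
0.141 [ 0.5652 -0.0824  0.1415] [-1.6  0.2  7.8] [0.06 0.2  0.01] 14.38
0.14 [ 0.5652 -0.0824  0.1412] [-4.6  1.3 16.6] [ 0.15  0.84 -0.04] 14.73
0.139 [ 0.5653 -0.0824  0.1411] [-6.4  1.6 26.2] [ 0.33  1.54 -0.03] 15.08
{'t': 15.3833, 'tool_pos': [0.5653, -0.0824, 0.1412], 'ft_force': [-7.365, 1.5387, 25.523], 'ft_torque': [0.337, 1.5442, -0.0242], 'finger_gap': 0.0274, 'finger_force': 71.3969}
```

View pics/crop3.png

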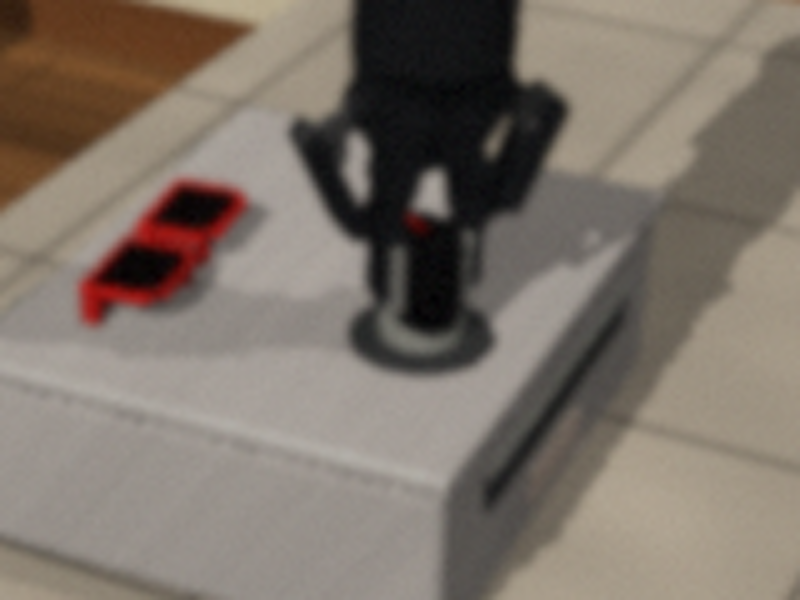

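The picture shows the knob (crop 435,280) seated on the collar with no shaft visible. Force rose with the spring over 8 mm of travel (TCP z 0.1493→0.1412), then climbed sharply to 26 N at the stop. Handing in.

```bash
python3 -c "
from plant import env
print(env.finish_job())"
```

```text
the job is handed in; nothing more can be done
None
```

The job is handed in: the leftmost knob is seated on the lock's shaft with its red line matched to the red mark, pressed 8 mm in against the stop at about 25 N and still gripped.

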